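# Latch the sample tray under the sensor and start the test

### The job

One of the two test jigs has a ceramic disc in the pocket of its sliding tray. With the fingertips, push that tray by its upright tab all the way in to its end stop and let it go, so that it springs back and latches on the stop pin with the disc under the sensor head; then press that jig's round key fully down and let it up again. Lift and carry nothing, do not touch the disc, and leave the empty jig and everything else on the bench where it is.

Things in the scene. Friction and masses are not known exactly. Their poses are not given: they have to be found in the camera images.
- jig_a: Jig A (disc in its tray). Fixed board 12 mm thick, x -150..140, y -80..80 mm. Origin on the bench surface; x: the way its tray is pushed in, y left, z up. On it (x, y in mm; heights over the bench): round key (-85, 56); stop-pin bracket (60, -48), 56 high, pin head 75 (84 lifted); sensor post (100, 56), 66 high, its arm holding a sensor head over (15, 0), tip 38, top 68 high; end stop (83, 0).
- tray_a (a joint): Tray of jig A, m: 0 = out (rest), 0.060 = fully in at its end stop, 0.035 = latched. A damped spring pushes it out: 3 N at 0, 9 N at 0.060, plus 3 N per 0.1 m/s, plus about 2 N while its ramp lifts the pin (0.003 to 0.035). By 0.040 the pin has dropped behind the tray's tooth: let go, the tray springs back to 0.035 and stays, in under 0.5 s; let go earlier it returns to 0.
- tray_a_tab (a point): Centre of the flat push face of the upright tab at the near end of jig A's tray; the face looks to the jig's -x. Tab 44 mm wide (y), 8 mm thick (x), from 26 to 64 mm above the bench; this point is 45 mm above it, moves with the tray and has the jig's axes. At rest 20 mm of board lies before it, then bench.
- tray_a_pocket (a point): Centre of the floor of the round pocket (43 mm wide, 4 mm deep) in jig A's tray, 110 mm beyond the tab's push face, 22 mm above the bench; moves with the tray.
- key_a_top (a point): Centre of the top of jig A's round key (22 mm across, in a 38 mm housing), 34 mm above the bench when up.
- key_a (a joint): Key of jig A, m: 0 = up, 0.006 = fully down; it takes 1.5 N to start and 5 N fully down, and springs up when let go.
- disc: White ceramic disc with a dark grey electrode face on top (31 mm), 40 mm across, 6 mm thick, 30 g, loose in the pocket of jig A's tray and standing 2 mm proud of it. Origin: centre of its underside, z up.
- jig_b: Jig B (like A, pocket empty). Fixed board 12 mm thick, x -150..140, y -80..80 mm. Origin on the bench surface; x: the way its tray is pushed in, y left, z up. On it (x, y in mm; heights over the bench): round key (-85, 56); stop-pin bracket (60, -48), 56 high, pin head 75 (84 lifted); sensor post (100, 56), 66 high, its arm holding a sensor head over (15, 0), tip 38, top 68 high; end stop (83, 0).
- tray_b (a joint): Tray of jig B, m: 0 = out (rest), 0.060 = fully in at its end stop, 0.035 = latched. A damped spring pushes it out: 3 N at 0, 9 N at 0.060, plus 3 N per 0.1 m/s, plus about 2 N while its ramp lifts the pin (0.003 to 0.035). By 0.040 the pin has dropped behind the tray's tooth: let go, the tray springs back to 0.035 and stays, in under 0.5 s; let go earlier it returns to 0.
- tray_b_tab (a point): Centre of the flat push face of the upright tab at the near end of jig B's tray; the face looks to the jig's -x. Tab 44 mm wide (y), 8 mm thick (x), from 26 to 64 mm above the bench; this point is 45 mm above it, moves with the tray and has the jig's axes. At rest 20 mm of board lies before it, then bench.
- key_b_top (a point): Centre of the top of jig B's round key (22 mm across, in a 38 mm housing), 34 mm above the bench when up.
- key_b (a joint): Key of jig B, m: 0 = up, 0.006 = fully down; it takes 1.5 N to start and 5 N fully down, and springs up when let go.
- spare_disc: Bystander: white ceramic disc with a dark grey top face, like the one in the jig, 40 mm across, 6 mm thick, lying on the bench between the jigs. Origin: centre of its underside.
- washer: Bystander: white plastic ring, 28 mm across, 6 mm thick, lying on the bench between the jigs. Origin: centre of its underside.
- marker: Bystander: black and grey marker pen, 130 mm long, 16 mm thick, lying on the bench at the near right. Origin: underside, near its middle; x along the pen.
- driver: Bystander: screwdriver, 150 mm long, lying on the bench at the near left. Origin: under its middle; x along it.
- cup: Bystander: beige paper cup, 72 mm across the rim, 85 mm high, standing left of the jigs. Origin: centre of its underside.
- jar: Bystander: white jar, 56 mm across, 60 mm high, standing right of the jigs. Origin: centre of its underside.
- weight: Bystander: turned steel weight, 52 mm across, 56 mm high, 0.5 kg, standing left of the jigs. Origin: centre of its underside.
Things that resemble listed ones, but are neither listed nor needed, are in the scene too. What is shaped like the disc but green, pink or red is not meant.

How it is judged (in metres and radians):
On the way, in this order (a step that is already met when the one before it is completed fails the run):
1. the tray with the disc is pushed in to its end stop (within 6 mm) (value of joint tray_a above 0.054 m).
2. the tray has been let go and rests on the stop pin (value of joint tray_a between 0.031 and 0.039 m and contact force between each of the arm, the fingers and jig_a below 0.2 N and value of joint key_a below 0.002 m), for 0.2 s.
3. the key of that jig is pressed down (4 mm or more of its 6 mm) (value of joint key_a above 0.004 m).
At the end, for the whole second after the job is handed in: Jig A's tray rests latched at 35 mm (31 to 39 mm); the disc lies flat in its pocket (centre within 5 mm, not raised over 3 mm) and at rest; jig A's key is up again; jig B's tray is still out (value of joint tray_a between 0.031 and 0.039 m and horizontal distance between disc and tray_a_pocket below 0.005 m and z of disc in the frame of tray_a_pocket below 0.003 m and angle between disc's own z axis and vertical below 0.1 rad and value of joint key_a below 0.002 m and value of joint tray_b below 0.004 m and linear speed of disc below 0.02 m/s); the robot touches nothing.
It fails at once if the disc is lifted or thrown out of its pocket (z of disc in the frame of tray_a_pocket above 0.008 m).
It fails at once if the fingers touch the disc (contact force between the fingers and disc above 0.5 N).
It fails at once if the empty jig's tray is pushed (value of joint tray_b above 0.006 m).
It fails at once if the empty jig's key is pressed (value of joint key_b above 0.003 m).
It fails at once if a bystander is moved or lifted by more than 25 mm (distance of any of spare_disc, washer, marker, driver, cup, jar, weight from where it was at the start of the episode above 0.025 m).
It also fails if it takes over 42 s, if anything falls off the work surface, if the arm or the gripper's body presses on something with over 40 N, if the wrist force passes 120 N, or if a joint passes its speed limit or range.

### The arm

A 6-joint arm with a two-finger parallel gripper is mounted at the origin on the work surface. World frame = base frame: x ahead of the robot, y to its left, z up, the work surface at z = 0. Lengths are in mm, angles in rad, forces in N, time in s.
With the tool pointing down it reaches from about 400 to 925 mm from the base axis. Payload 12.5 kg.
Tool frame: the origin (TCP) lies at the very end of the fingers, on their centre line; the grasp point (between the pads) lies 19 mm behind it; z points along the fingers, y is the direction in which the jaws open and shut (so a half turn about z gives the same grasp; the last joint's range is limited). The gripper opens to 95 mm and grips with 3 to 60 N. Pads are 20 mm wide; open, the fingers measure 119 mm over their backs; the gripper's body (75 mm by 180 mm) begins 59 mm behind the grasp point.
Start: joints at [1.203, 0.491, 1.559, -0, 1.092, -0.106], TCP at [161.744, 603.726, 214.661] pointing down, gripper open.
Joint ranges: [-3.1, 3.1], [-0.84, 2.19], [0.05, 2.79], [-1.13, 4.28], [0.06, 2.93], [-2.69, 2.69]. Speed limits (rad/s): [2.22, 2.22, 2.79, 3.14, 3.14, 3.14].

### API

Orientations are given as [roll, pitch, yaw] about the fixed x, y, z axes, in that order (R = Rz(yaw) Ry(pitch) Rx(roll)).
In Python, from cell import env, read_camera, get_calibration gives the robot as it stands.
- The arm moves only by the tool arm_command, never from a script. Its argument "targets" is a list of rows, each a list of 3 entries, a list of its own where there are three numbers: the turn, a rotation vector about the tool's x, y, z in rad, then the shift along the tool's x, y, z in m, then the closure in counts, from 0 (fully open) to 255 (shut). In form: [[[rx, ry, rz], [tx, ty, tz], fingers], ...]. A call has 1 to 8 rows; each row is the pose to reach, as a shift and turn from the pose commanded when the call began, along the tool's axes at that moment; what a row does not reach only later rows make up. A row lasts 1/10 s, in which the tool goes at most 50 mm and 8.59 degrees, less where a joint would pass 70% of its speed; a pose out of reach is approached as far as the arm can. A call with a gripper value outside its range is refused whole. The fingers move at their own pace and stop on an object; the grip force is fixed at half the most. Time passes only in rows, so rows that repeat a pose let the fingers close. It gives the time, the measured TCP pose, the force and the opening at its end, in the units of the state.
- env.state(): the state, without advancing time (a new reading comes with each control period).
- read_camera(name): name is "scene" or "top"; returns (picture, depth): 420x560x3 uint8, blue, green, red; 420x560 float32, mm along the optical axis (not along the pixel's ray), 0 where there is no reading.
- get_calibration(name): a dict with "vfov" (degrees; the focal length in pixels is half the picture's height over the tangent of half this angle, whatever the lens; pixels are square), "cx", "cy" (the principal point, pixels), "world_from_camera" (4x4, takes a point from camera to world coordinates). Camera axes: x right, y down, z forward; pixel columns grow to the right and rows downward; lengths in mm; the calibration is good to about 2 mm. A picture is of the moment at which its call begins. get_calibration takes no time and is no camera call.
- env.job_done(): hands the job in, once; it reports no verdict.
The state is a dict: "t": time; "joints": joint angles; "qvel": joint speeds; "tau": joint torques, N m; "eef_pos": TCP position; "tcp_rot": TCP orientation; "ft_force": force on the tool from outside, world axes, zero at the start; "moment": the same for the moment, N m; "opening": opening from 0.0 (shut) to 1.0 (fully open).
Only numpy, scipy, OpenCV 4.12 (cv2) and the standard library are available. Lean on these libraries where they do the work, as an engineer would, in place of code of your own. Each camera call takes 0.05 s, during which the arm holds its last target.

## Working session

There is one attempt and no reset: what is moved stays moved. The work goes in short steps, Python scripts to look and compute and a tool call to move; the robot and the scene stay as the last step left them, time stands still between calls to the robot, and variables do not carry over. Pictures are saved under pics/ and viewed, and the job is handed in when it is done.

Besides the shell and the picture viewer there is one more tool, called as name(argument=value, ...), one argument or row to a line, values as JSON. arm_command: Moves the arm, as the interface text tells. Its arguments: {"type":"object","properties":{"targets":{"type":"array"}},"required":["targets"]}

```bash
ls; mkdir -p pics
python3 - <<'E'
from cell import env, read_camera, get_calibration
import cv2, numpy as np
print(env.state())
for n in ("scene","top"):
    p,d=read_camera(n); cv2.imwrite(f"pics/{n}0.png",p); np.save(f"pics/{n}0_d.npy",d); print(n,get_calibration(n))
E
```

```text
pics
{'t': 0.0, 'joints': array([ 1.20342849e+00,  4.91545310e-01,  1.55947765e+00, -5.43788515e-06,
        1.09169402e+00, -1.05618150e-01]), 'qvel': array([ 0.00027997,  0.00120958, -0.00048719, -0.00011208,  0.001711  ,
       -0.00015126]), 'tau': array([ 8.06492535e-04, -6.12665176e+01, -2.58185184e+01,  6.93386444e-02,
        4.82526398e-02, -1.16856295e-04]), 'eef_pos': array([161.62941706, 603.47324456, 214.06089119]), 'tcp_rot': array([-3.14047408e+00, -1.13732969e-04,  2.87984542e+00]), 'ft_force': array([ 0.23258191,  0.65566485, -0.3881755 ]), 'moment': array([ 0.00784684,  0.00300547, -0.01058857]), 'opening': 1.0035923417527566}
scene {'vfov': 54.5579904962719, 'cx': 276.5116181504653, 'cy': 214.47145417106367, 'world_from_camera': array([[ 2.94120222e-01,  6.43782294e-01, -7.06425972e-01,
         1.26621909e+03],
       [ 9.55571743e-01, -2.13065517e-01,  2.03680459e-01,
        -2.32734432e+02],
       [-1.93891420e-02, -7.34947239e-01, -6.77847046e-01,
         7.38954285e+02],
       [ 0.00000000e+00,  0.00000000e+00,  0.00000000e+00,
         1.00000000e+00]])}
top {'vfov': 56.276704371935104, 'cx': 272.2156506277413, 'cy': 208.1258652420839, 'world_from_camera': array([[ 9.92676647e-03, -9.95656995e-01,  9.25667729e-02,
         4.55809043e+02],
       [-9.99950677e-01, -9.91377069e-03,  6.00233970e-04,
        -2.87053408e-01],
       [ 3.20058609e-04, -9.25681656e-02, -9.95706298e-01,
         1.06407122e+03],
       [ 0.00000000e+00,  0.00000000e+00,  0.00000000e+00,
         1.00000000e+00]])}
```

View pics/scene0.png

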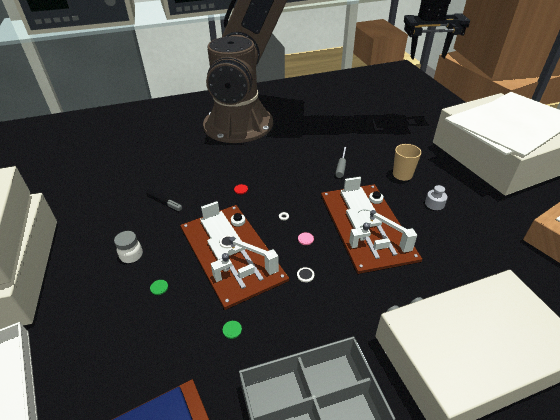

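View pics/top0.png

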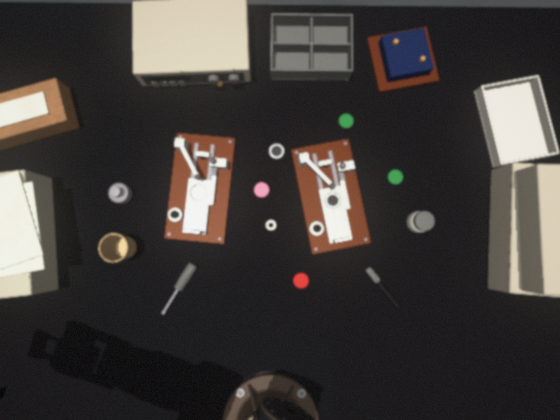

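Top view: two red-brown boards, left centre about (200,188) and right about (331,196). The right one seems to hold the dark-faced disc at (333,200). I'll enlarge both to check and measure the boards.

```bash
cat > h.py <<'E'
from cell import env, read_camera, get_calibration
import cv2, numpy as np
def cast(n,uv,z):
    c=get_calibration(n); f=210/np.tan(np.radians(c["vfov"])/2); T=c["world_from_camera"]
    uv=np.atleast_2d(uv).astype(float)
    r=np.c_[(uv[:,0]-c["cx"])/f,(uv[:,1]-c["cy"])/f,np.ones(len(uv))]@T[:3,:3].T
    o=T[:3,3]; return o+r*((z-o[2])/r[:,2])[:,None]
def proj(n,P):
    c=get_calibration(n); f=210/np.tan(np.radians(c["vfov"])/2); T=np.linalg.inv(c["world_from_camera"])
    P=np.atleast_2d(P)@T[:3,:3].T+T[:3,3]; return np.c_[P[:,0]/P[:,2]*f+c["cx"],P[:,1]/P[:,2]*f+c["cy"]]
E
python3 - <<'E'
from h import *
t=cv2.imread("pics/top0.png"); s=cv2.imread("pics/scene0.png")
a=cv2.resize(t[125:260,285:380],None,fx=4,fy=4,interpolation=cv2.INTER_CUBIC)
b=cv2.resize(t[125:260,155:250],None,fx=4,fy=4,interpolation=cv2.INTER_CUBIC)
cv2.imwrite("pics/topz.png",np.hstack([b,a]))
a=cv2.resize(s[195:305,175:295],None,fx=5,fy=5,interpolation=cv2.INTER_CUBIC)
cv2.imwrite("pics/scz.png",a)
for n,im,rois in (("top",t,[(285,125,100,135),(155,125,95,125)]),("scene",s,[(170,190,130,120),(310,165,115,115)])):
    hsv=cv2.cvtColor(im,cv2.COLOR_BGR2HSV)
    for (x,y,w,h) in rois:
        q=im[y:y+h,x:x+w].astype(int)
        m=((q[...,2]>50)&(q[...,2]>1.7*q[...,0])&(q[...,2]>1.5*q[...,1])).astype(np.uint8)
        nl,lab,st,_=cv2.connectedComponentsWithStats(m); 
        pts=np.argwhere(m)[:,::-1].astype(np.int32)
        big=[i for i in range(1,nl) if st[i,4]>30]
        pts=np.argwhere(np.isin(lab,big))[:,::-1]+[x,y]
        W=cast(n,pts,12)[:,:2].astype(np.float32)
        r=cv2.minAreaRect(W); print(n,r,len(pts)); print(cv2.boxPoints(r).round(1).tolist())
E
```

```text
top ((590.7918701171875, -155.62698364257812), (294.5214538574219, 164.64308166503906), 11.570505142211914) 3353
[[430.0, -104.5], [463.0, -265.79998779296875], [751.5999755859375, -206.6999969482422], [718.5, -45.400001525878906]]
top ((608.5665283203125, 196.77450561523438), (163.91835021972656, 293.3052062988281), 85.07086181640625) 3316
[[455.3999938964844, 127.69999694824219], [747.5999755859375, 102.5], [761.7000122070312, 265.79998779296875], [469.5, 291.0]]
scene ((562.0897216796875, -138.12091064453125), (356.9102478027344, 210.82235717773438), 10.402307510375977) 3549
[[367.5, -66.69999694824219], [405.6000061035156, -274.0], [756.5999755859375, -209.60000610351562], [718.5999755859375, -2.200000047683716]]
scene ((613.1295776367188, 195.82518005371094), (162.12930297851562, 296.9952087402344), 85.10125732421875) 2851
[[458.29998779296875, 127.69999694824219], [754.2000122070312, 102.4000015258789], [768.0, 263.8999938964844], [472.1000061035156, 289.29998779296875]]
```

View pics/topz.png

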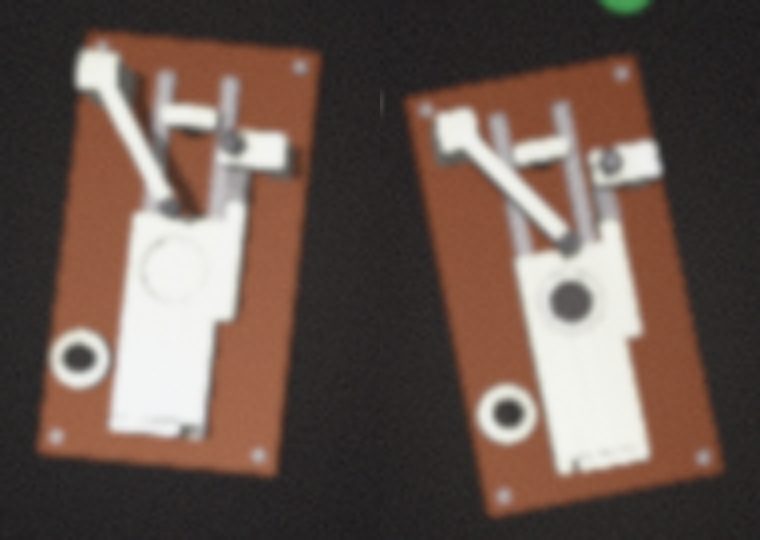

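View pics/scz.png

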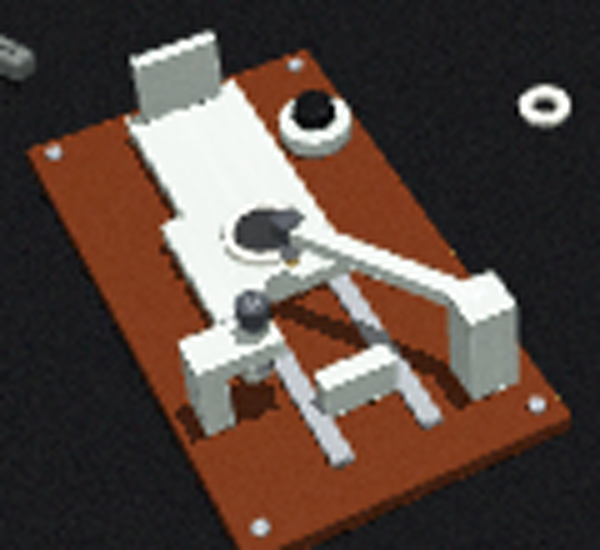

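The right-hand jig (y<0) holds the dark-faced disc, so it is jig A. In the top crop its pocket is dark at about (333,200), and the left jig's pocket is empty. The scene crop shows A's key near (238,217) and its tab near (210,210). Next I check the pose against the key and tab in both views.

Run:
```python
from h import *
t=cv2.imread("pics/top0.png"); s=cv2.imread("pics/scene0.png")
th=np.radians(11.57); R=np.array([[np.cos(th),-np.sin(th)],[np.sin(th),np.cos(th)]]); o=np.array([590.8,-155.6])+R@[5,0]
print("origin",o); W=lambda x,y,z:np.r_[o+R@[x,y],z]
pts={"key":W(-85,56,34),"tabtop":W(-126,0,64),"tabL":W(-130,22,64),"tabR":W(-130,-22,64),"disc":W(-20,0,28),"pin":W(60,-48,75),"c1":W(-150,80,12),"c2":W(-150,-80,12),"c3":W(140,80,12),"c4":W(140,-80,12)}
for n,im in(("top",t),("scene",s)):
    q=cv2.resize(im,None,fx=5,fy=5,interpolation=cv2.INTER_CUBIC)
    for k,p in pts.items():
        u=proj(n,p)[0]; print(n,k,u.round(1)); v=tuple(((u+.5)*5).astype(int)); cv2.drawMarker(q,v,(255,0,255),0,14,1)
    x,y,w,h=(285,130,100,130) if n=="top" else (175,195,120,110)
    cv2.imwrite(f"pics/ov_{n}.png",q[y*5:(y+h)*5,x*5:(x+w)*5][:600])
# dark key in top inside white ring
for n,im,box,z in(("top",t,(308,220,18,18),34),("scene",s,(230,210,16,13),34)):
    x,y,w,h=box; g=cv2.cvtColor(im,cv2.COLOR_BGR2GRAY)[y:y+h,x:x+w].astype(float)
    np.set_printoptions(linewidth=200); print(g.astype(int))
x,y,w,h=320,190,28,22; print(cv2.cvtColor(t,cv2.COLOR_BGR2GRAY)[y:y+h,x:x+w])
```

```text
origin [ 595.698402   -154.59717505]
top key [316.7 227.7]
top tabtop [342.9 238.8]
top tabL [334.7 242. ]
top tabR [351.7 238.7]
top disc [332.2 199.7]
top pin [346.9 163.6]
top c1 [311.8 253.7]
top c2 [370.6 242.2]
top c3 [290.6 148.8]
top c4 [347.9 137.8]
scene key [237.2 214.8]
scene tabtop [209.3 204. ]
scene tabL [216.7 200.3]
scene tabR [200.5 206. ]
scene disc [227.6 240.3]
scene pin [219.9 256.5]
scene c1 [236.  203.7]
scene c2 [179.6 224.1]
scene c3 [289.3 277.1]
scene c4 [224.  306.5]
[[102 104 101 104 106 112 124 132 134 134 127 117 110 105 104 115 151 205]
 [103 102 105 113 124 144 165 180 187 183 172 150 132 117 106 110 140 197]
 [102 105 113 131 162 190 210 221 222 220 211 195 173 148 120 112 132 187]
 [105 110 132 171 205 221 226 224 220 217 217 216 211 184 148 117 124 174]
 [106 121 159 205 225 225 208 190 176 171 184 202 215 211 177 132 121 160]
 [108 137 187 225 228 206 162 128 112 108 123 155 195 217 201 157 126 151]
 [114 155 206 230 222 176 115  78  69  64  76 110 160 203 210 180 138 142]
 [120 169 219 231 215 151  91  64  62  57  60  79 126 186 215 197 146 134]
[... 3454 characters left out ...]
 238 236]
 [111 145 200 231 239 236 232 227 228 227 220 215 208 205 214 221 225 224 228 233 236 237 237 239 237 237 238 235]
 [104 135 188 230 239 238 237 233 233 229 227 226 224 224 225 228 228 229 232 237 239 238 238 239 239 237 235 232]
 [103 125 179 226 239 240 240 238 236 235 232 229 228 228 229 232 234 235 236 238 239 238 238 239 237 232 225 215]
 [103 119 167 219 236 240 240 241 240 240 238 235 234 234 236 238 239 239 239 239 239 239 238 238 236 227 204 171]
 [104 115 159 212 235 241 240 240 241 241 241 240 238 239 240 241 241 240 239 240 239 239 239 238 237 225 189 144]
 [101 111 147 201 233 240 240 241 242 241 241 241 240 239 240 241 241 241 239 239 240 239 239 239 237 228 194 142]]
```

View pics/ov_top.png

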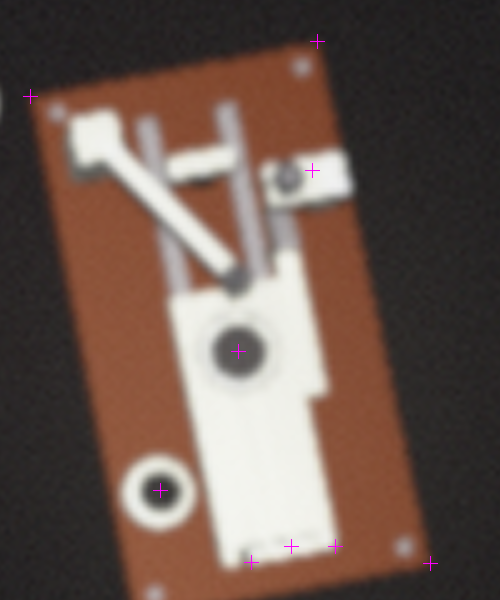

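View pics/ov_scene.png

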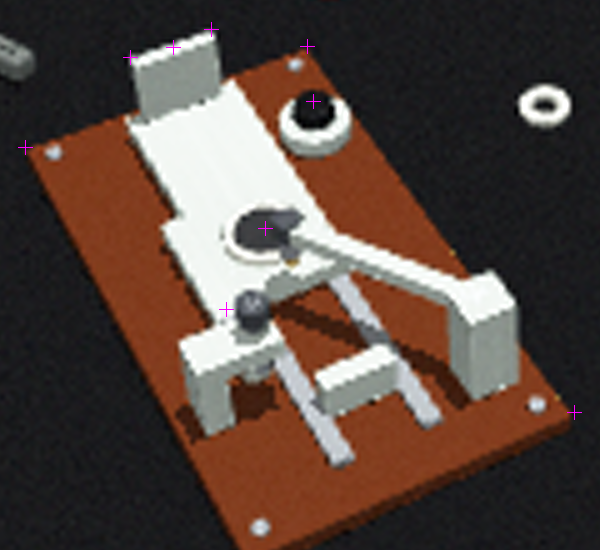

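The model overlay agrees with both views: key, disc and tab land within about 1 px, which is roughly 2–3 mm. Jig A's origin is about (596.5,-154.6) with yaw 0.202. Next is a helper to convert moves to tool axes, then I start moving.

```bash
cat >> h.py <<'E'
from scipy.spatial.transform import Rotation as Ro
th=np.radians(11.57); RJ=np.array([[np.cos(th),-np.sin(th)],[np.sin(th),np.cos(th)]]); OJ=np.array([596.3,-154.6])
def jig(x,y,z): return np.r_[OJ+RJ@[x,y],z]
def injig(p): return np.r_[RJ.T@(np.array(p[:2])-OJ),p[2]]
def delta(p):
    s=env.state(); R=Ro.from_euler('xyz',s['tcp_rot']); Rt=Ro.from_euler('xyz',[np.pi,0,np.pi+th])
    print('shift m',(R.inv().apply(np.array(p)-s['eef_pos'])/1000).round(4),'turn',(R.inv()*Rt).as_rotvec().round(4),'jig pos',injig(s['eef_pos']).round(1),'F',s['ft_force'].round(2),'t',s['t'],'open',round(s['opening'],2),s['joints'].round(2))
E
python3 -c "
from h import *
delta([480,200,200]); print(jig(-165,0,120))"
```

```text
shift m [-0.4119 -0.3073  0.0144] turn [-9.000e-04 -3.000e-04 -4.638e-01] jig pos [-273.7  829.9  214.1] F [-0.05 -0.93 -0.3 ] t 0.1 open 1.0 [ 1.2   0.49  1.56  0.    1.09 -0.11]
[ 434.65273409 -187.69322322  120.        ]
```

arm_command(
  targets=[
    [[0,0,-0.1],[-0.04,-0.03,0],255],
    [[0,0,-0.2],[-0.08,-0.06,0],255],
    [[0,0,-0.3],[-0.12,-0.09,0],255],
    [[0,0,-0.4],[-0.16,-0.12,0],255],
    [[0,0,-0.464],[-0.2,-0.15,0],255],
    [[0,0,-0.464],[-0.24,-0.18,0],255],
    [[0,0,-0.464],[-0.28,-0.21,0],255],
    [[0,0,-0.464],[-0.32,-0.24,0],255],
  ],
)

```text
t: 0.9
eef_pos: [409.5, 287.3, 214.6]
tcp_rot: [3.142, -0.0, -2.939]
ft_force: [-0.0, 0.2, 0.0]
opening: 0.384
```

```bash
python3 -c "
from h import *
delta([480,100,180]);delta(jig(-168,0,150))"
```

```text
shift m [-0.0314 -0.1976  0.0346] turn [ 0.0001 -0.0001  0.0004] jig pos [-94.3 470.3 214.6] F [-0.04  0.22  0.01] t 0.9 open 0.38 [ 0.48  0.31  1.86  0.    0.97 -1.29]
shift m [ 0.0738 -0.4703  0.0646] turn [ 0.0001 -0.0001  0.0004] jig pos [-94.3 470.3 214.6] F [-0.04  0.22  0.01] t 0.9 open 0.38 [ 0.48  0.31  1.86  0.    0.97 -1.29]
```

arm_command(
  targets=[
    [[0,0,0],[-0.01,-0.045,0],255],
    [[0,0,0],[-0.02,-0.09,0],255],
    [[0,0,0],[-0.02,-0.135,0],255],
    [[0,0,0],[-0.02,-0.18,0.01],255],
    [[0,0,0],[0,-0.225,0.02],255],
    [[0,0,0],[0.02,-0.27,0.03],255],
    [[0,0,0],[0.03,-0.31,0.04],255],
    [[0,0,0],[0.04,-0.35,0.05],255],
  ],
)

```text
t: 1.7
eef_pos: [439.2, -63.6, 164.3]
tcp_rot: [3.142, 0.0, -2.94]
ft_force: [0.1, -0.3, -0.2]
opening: 0.006
```

arm_command(
  targets=[
    [[0,0,0],[0.015,-0.04,0.01],255],
    [[0,0,0],[0.03,-0.08,0.014],255],
    [[0,0,0],[0.034,-0.12,0.014],255],
    [[0,0,0],[0.034,-0.12,0.014],255],
    [[0,0,0],[0.034,-0.12,0.014],255],
  ],
)

```text
t: 2.2
eef_pos: [430.2, -186.6, 150.2]
tcp_rot: [3.141, -0.001, -2.941]
ft_force: [-0.8, 0.2, -0.6]
opening: 0.003
```

```bash
python3 -c "
from h import *
delta(jig(-165,0,42))
for n in ('top','scene'):
    p,d=read_camera(n); cv2.imwrite(f'pics/{n}1.png',p)
"
```

```text
shift m [-0.0042 -0.0021  0.1082] turn [ 0.0008 -0.0006 -0.0017] jig pos [-169.1    2.   150.2] F [-0.84  0.15 -0.56] t 2.2 open 0.0 [-0.55  0.36  2.    0.    0.78 -2.32]
```

View pics/scene1.png

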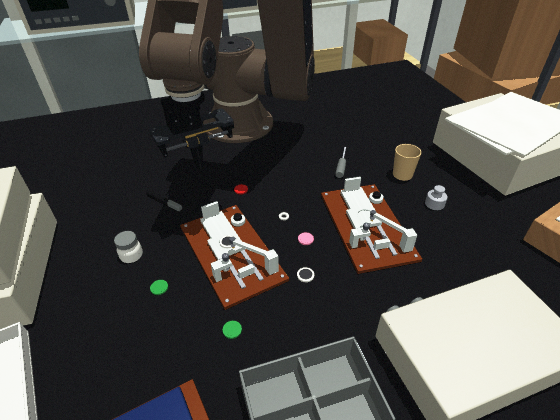

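The arm stands before jig A with fingers shut, and nothing has been disturbed. The marker lies near scene (165,202), so I check the clearance where the fingers come down.

```bash
python3 -c "
from h import *
print(proj('top',jig(-165,0,10)),proj('top',jig(-165,90,120)),proj('top',jig(-165,-90,120)))
print(cast('top',[[367,268],[378,281],[397,305],[301,281]],8).round(0))
p=cv2.imread('pics/top1.png');cv2.imwrite('pics/top1z.png',cv2.resize(p[180:340,270:430],None,fx=3.6,fy=3.6))
"
```

```text
[[342.25913225 253.29559269]] [[313.53918744 261.55765998]] [[387.23991782 247.08217912]]
[[ 396. -254.    8.]
 [ 362. -282.    8.]
 [ 300. -332.    8.]
 [ 360.  -78.    8.]]
```

View pics/top1z.png

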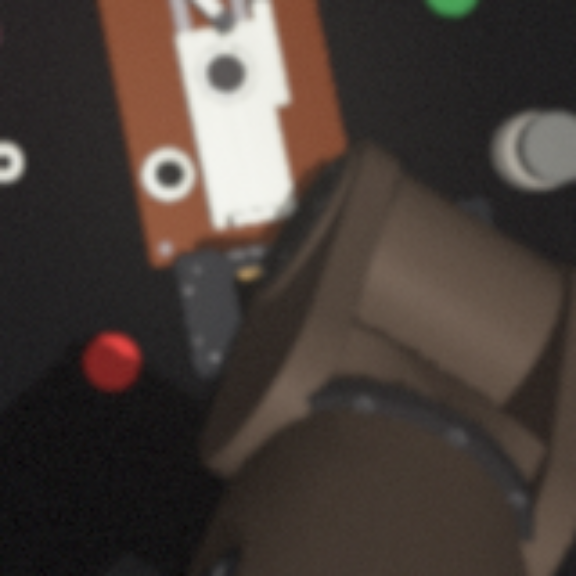

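Clear: the marker's nearest end is about 75 mm away. Descend before the tab.

arm_command(
  targets=[
    [[0,0,0],[-0.002,-0.002,0.03],255],
    [[0,0,0],[-0.004,-0.002,0.06],255],
    [[0,0,0],[-0.004,-0.002,0.09],255],
    [[0,0,0],[-0.004,-0.002,0.108],255],
    [[0,0,0],[-0.004,-0.002,0.108],255],
    [[0,0,0],[-0.004,-0.002,0.108],255],
  ],
)

```text
t: 2.9
eef_pos: [435.1, -186.5, 43.0]
tcp_rot: [3.141, -0.0, -2.938]
ft_force: [-0.0, -0.6, 0.3]
opening: 0.007
```

```bash
python3 -c "
from h import *
delta(jig(-140,0,42))
p,d=read_camera('scene'); cv2.imwrite('pics/scene2z.png',cv2.resize(p[100:310,130:310],None,fx=2.8,fy=2.8))
"
```

```text
shift m [-0.0243 -0.0011  0.001 ] turn [ 0.0004 -0.0002  0.0017] jig pos [-164.3    1.    43. ] F [-0.01 -0.64  0.25] t 2.9 open 0.01 [-0.54  0.55  2.08  0.    0.5  -2.32]
```

View pics/scene2z.png

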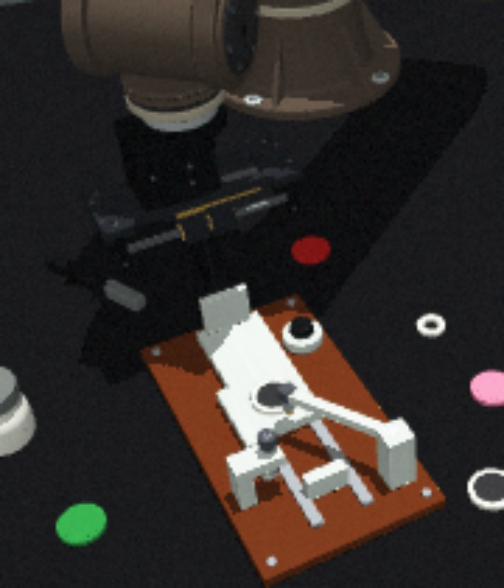

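The fingers stand behind the tab and are centred on it. Contact should come after about 25 mm and the end stop after about 85 mm. I push in steps.

arm_command(
  targets=[
    [[0,0,0],[-0.01,-0.001,0],255],
    [[0,0,0],[-0.02,-0.001,0],255],
    [[0,0,0],[-0.026,-0.001,0],255],
    [[0,0,0],[-0.032,-0.001,0],255],
    [[0,0,0],[-0.04,-0.001,0],255],
    [[0,0,0],[-0.048,-0.001,0],255],
    [[0,0,0],[-0.056,-0.001,0],255],
  ],
)

```text
t: 3.65
eef_pos: [488.8, -176.7, 42.5]
tcp_rot: [3.14, -0.003, -2.939]
ft_force: [-8.2, -3.1, 2.6]
opening: 0.0
```

arm_command(
  targets=[
    [[0,0,0],[-0.006,0,0],255],
    [[0,0,0],[-0.012,0,0],255],
    [[0,0,0],[-0.018,0,0],255],
    [[0,0,0],[-0.022,0,0],255],
    [[0,0,0],[-0.024,0,0],255],
    [[0,0,0],[-0.024,0,0],255],
  ],
)

```text
t: 4.25
eef_pos: [512.7, -171.9, 42.5]
tcp_rot: [3.14, -0.003, -2.939]
ft_force: [-8.2, -2.1, 3.4]
opening: 0.006
```

```bash
python3 -c "
from h import *
delta(jig(-80,0,42))
p,d=read_camera('scene'); cv2.imwrite('pics/scene3z.png',cv2.resize(p[100:310,130:310],None,fx=2.8,fy=2.8))
"
```

```text
shift m [-0.0054  0.0002  0.0005] turn [ 0.0014 -0.0025  0.0007] jig pos [-85.4  -0.2  42.5] F [-8.22 -2.06  3.37] t 4.25 open 0.01 [-0.45  0.61  1.92 -0.    0.61 -2.22]
```

View pics/scene3z.png

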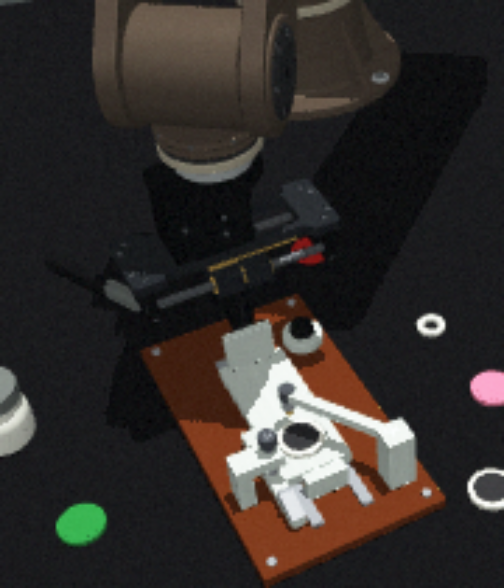

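The tray is most of the way in, about 55 mm, with 8.5 N on the tool. I push gently until the force jumps at the stop.

arm_command(
  targets=[
    [[0,0,0],[-0.002,0,0],255],
    [[0,0,0],[-0.004,0,0],255],
    [[0,0,0],[-0.004,0,0],255],
  ],
)

```text
t: 4.6
eef_pos: [516.4, -171.1, 42.5]
tcp_rot: [3.14, -0.003, -2.939]
ft_force: [-8.1, -3.1, 3.9]
opening: 0.006
```

arm_command(
  targets=[
    [[0,0,0],[-0.001,0,0],255],
    [[0,0,0],[-0.002,0,0],255],
    [[0,0,0],[-0.002,0,0],255],
  ],
)

```text
t: 4.9
eef_pos: [517.2, -170.9, 42.5]
tcp_rot: [3.139, -0.005, -2.939]
ft_force: [-15.2, -5.1, 7.8]
opening: 0.008
```

Commanding 2 mm more moved the arm only 0.8 mm and the force doubled to 16 N, so the tray is at the end stop. Now I back off.

arm_command(
  targets=[
    [[0,0,0],[0.006,0,0],255],
    [[0,0,0],[0.014,0,0],255],
    [[0,0,0],[0.022,0,0],255],
    [[0,0,0],[0.03,0,0],255],
    [[0,0,0],[0.04,0,0],255],
    [[0,0,0],[0.05,0,0],255],
    [[0,0,0],[0.06,0,0],255],
    [[0,0,0],[0.06,0,0],255],
  ],
)

```text
t: 5.7
eef_pos: [459.5, -183.3, 42.7]
tcp_rot: [3.141, -0.0, -2.94]
ft_force: [0.5, 0.0, 0.3]
opening: 0.005
```

arm_command(
  targets=[
    [[0,0,0],[0,0,0],255],
    [[0,0,0],[0,0,0],255],
    [[0,0,0],[0,0,0],255],
    [[0,0,0],[0,0,0],255],
  ],
)

```text
t: 6.1
eef_pos: [460.8, -183.0, 42.6]
tcp_rot: [3.142, 0.0, -2.939]
ft_force: [-0.1, -0.3, 0.8]
opening: 0.003
```

```bash
python3 -c "
from h import *
delta(jig(-130,0,90));delta(jig(-85,56,60))
p,d=read_camera('scene'); cv2.imwrite('pics/scene4z.png',cv2.resize(p[195:305,175:295],None,fx=5,fy=5))
"
```

```text
shift m [-0.0084  0.0007 -0.0474] turn [0.     0.0002 0.0005] jig pos [-138.4   -0.7   42.6] F [-0.05 -0.34  0.83] t 6.1 open 0.0 [-0.51  0.57  2.03  0.    0.54 -2.28]
shift m [-0.0534  0.0567 -0.0174] turn [0.     0.0002 0.0005] jig pos [-138.4   -0.7   42.6] F [-0.05 -0.34  0.83] t 6.1 open 0.0 [-0.51  0.57  2.03  0.    0.54 -2.28]
```

View pics/scene4z.png

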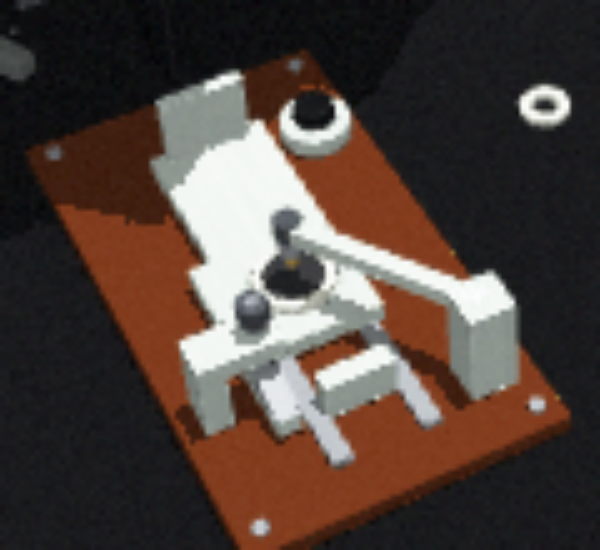

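The tray is latched: the tab has moved in about 35 mm, the disc lies under the sensor head (crop (292,275)), and the force is about zero. Now over the key.

arm_command(
  targets=[
    [[0,0,0],[0,0,-0.03],255],
    [[0,0,0],[0,0.01,-0.05],255],
    [[0,0,0],[-0.02,0.03,-0.05],255],
    [[0,0,0],[-0.04,0.05,-0.05],255],
    [[0,0,0],[-0.053,0.057,-0.05],255],
    [[0,0,0],[-0.053,0.057,-0.03],255],
    [[0,0,0],[-0.053,0.057,-0.008],255],
    [[0,0,0],[-0.053,0.057,-0.008],255],
  ],
)

```text
t: 6.95
eef_pos: [500.2, -116.3, 48.6]
tcp_rot: [3.139, -0.003, -2.939]
ft_force: [0.2, -0.5, 0.4]
opening: 0.008
```

```bash
python3 -c "
from h import *
delta(jig(-85,56,34))
p,d=read_camera('scene'); cv2.imwrite('pics/scene5z.png',cv2.resize(p[165:305,155:295],None,fx=4,fy=4))
"
```

```text
shift m [-0.0015 -0.0008  0.0146] turn [ 0.0022 -0.0034  0.0007] jig pos [-86.5  56.8  48.6] F [ 0.17 -0.48  0.44] t 6.95 open 0.01 [-0.36  0.58  1.98  0.    0.58 -2.13]
```

View pics/scene5z.png

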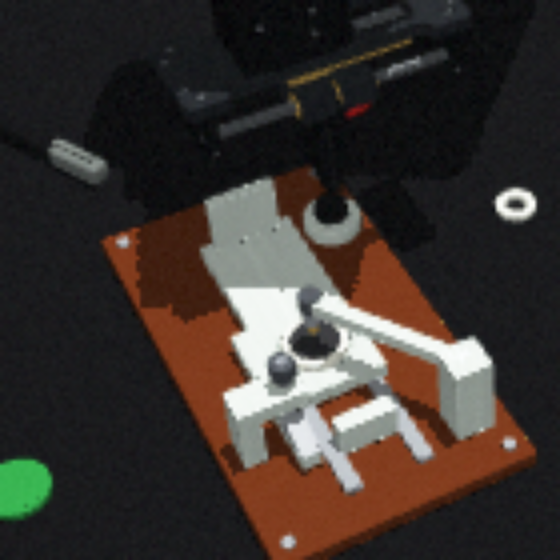

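The fingers hang directly above the key (crop (330,190)). I press gradually: the top should be about 14.5 mm down and the full press about 20.5 mm.

arm_command(
  targets=[
    [[0,0,0],[-0.001,0,0.008],255],
    [[0,0,0],[-0.001,0,0.013],255],
    [[0,0,0],[-0.001,0,0.016],255],
    [[0,0,0],[-0.001,0,0.018],255],
    [[0,0,0],[-0.001,0,0.018],255],
  ],
)

```text
t: 7.5
eef_pos: [502.1, -116.5, 32.7]
tcp_rot: [-3.141, 0.0, -2.939]
ft_force: [-1.0, -0.9, 1.4]
opening: 0.006
```

arm_command(
  targets=[
    [[0,0,0],[0,0,0.001],255],
    [[0,0,0],[0,0,0.002],255],
    [[0,0,0],[0,0,0.002],255],
  ],
)

```text
t: 7.8
eef_pos: [502.1, -116.5, 30.7]
tcp_rot: [-3.141, 0.0, -2.939]
ft_force: [-0.3, -2.1, 3.1]
opening: 0.004
```

arm_command(
  targets=[
    [[0,0,0],[0,0,0.001],255],
    [[0,0,0],[0,0,0.002],255],
    [[0,0,0],[0,0,0.002],255],
  ],
)

```text
t: 8.1
eef_pos: [502.2, -116.5, 28.6]
tcp_rot: [-3.141, 0.0, -2.939]
ft_force: [-0.6, -3.0, 4.6]
opening: 0.003
```

arm_command(
  targets=[
    [[0,0,0],[0,0,0.001],255],
    [[0,0,0],[0,0,0.0015],255],
    [[0,0,0],[0,0,0.0015],255],
  ],
)

```text
t: 8.4
eef_pos: [502.2, -116.5, 28.1]
tcp_rot: [-3.141, 0.001, -2.939]
ft_force: [-4.8, -0.5, 18.0]
opening: 0.004
```

The force jumped to 18 N at z 28.1, so the key is fully down. Now up.

arm_command(
  targets=[
    [[0,0,0],[0,0,-0.005],255],
    [[0,0,0],[0,0,-0.015],255],
    [[0,0,0],[0,0,-0.035],255],
    [[0,0,0],[0,0,-0.07],255],
    [[0,0,0],[0.03,0,-0.1],255],
    [[0,0,0],[0.06,0,-0.13],255],
    [[0,0,0],[0.06,0,-0.13],255],
    [[0,0,0],[0.06,0,-0.13],255],
  ],
)

```text
t: 9.2
eef_pos: [443.4, -128.6, 157.8]
tcp_rot: [-3.141, 0.002, -2.94]
ft_force: [0.4, -0.0, -0.0]
opening: 0.003
```

```bash
python3 -c "
from h import *
delta(jig(-85,56,34))
p,d=read_camera('scene'); cv2.imwrite('pics/scene6.png',p); cv2.imwrite('pics/scene6z.png',cv2.resize(p[195:305,175:295],None,fx=5,fy=5))
for k in ('rest',0,35): 
    if k!='rest': print(k,proj('scene',jig(-130+k,22,64)),proj('scene',jig(-20+k,0,28)))
"
```

```text
shift m [-0.0593 -0.      0.1239] turn [-0.0008  0.0016 -0.0005] jig pos [-144.5   56.2  157.8] F [ 0.42 -0.05 -0.01] t 9.2 open 0.0 [-0.43  0.34  2.01  0.    0.79 -2.2 ]
0 [[216.78429727 200.46011173]] [[227.60540284 240.46903199]]
35 [[222.17506907 208.39381493]] [[233.55970248 249.80310468]]
```

View pics/scene6z.png

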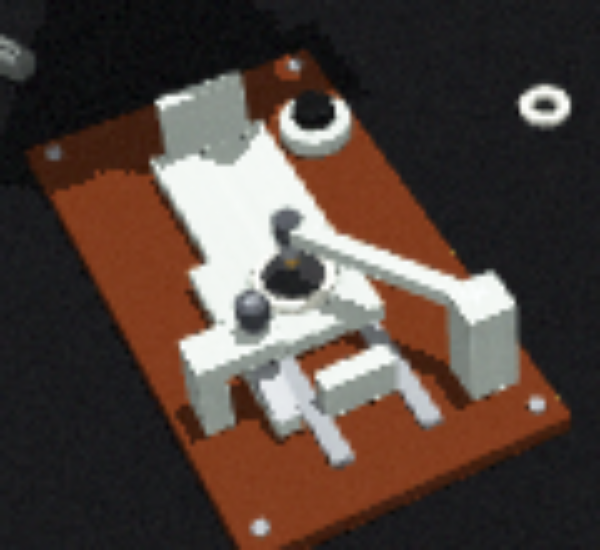

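View pics/scene6.png

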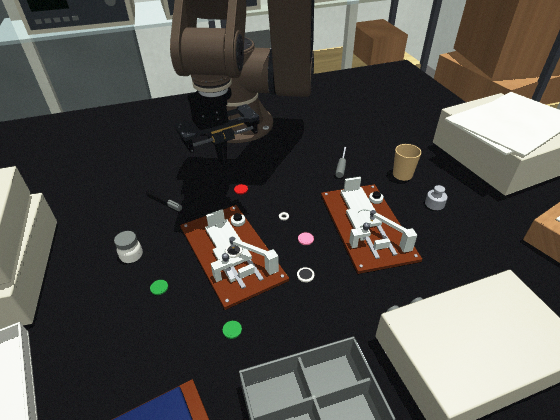

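The tab corner is at crop (240,72), against (236,67) predicted for 35 mm, which is the same 1 px offset as at rest. The disc is flat under the head, the key is up and nothing else has moved.

```bash
python3 -c "
from h import *
env.job_done(); print(env.state()['t'])"
```

```text
the job is handed in; nothing more can be done
the job is handed in; nothing more can be done
```

I pushed jig A's tray (the right-hand jig, with the disc in its pocket) by its tab to the end stop and let it spring back to the pin. Then I pressed its key fully down, let it up and handed the job in, about 9 s into the 42 s allowed.

- **End stop:** the force rose from 8.7 to about 16 N and the arm stopped advancing.
- **Latch:** after I backed off, the force was about zero within noise. In the scene camera the tab stands where 35 mm predicts, to about 1 px (2–3 mm), with the same offset as at rest.
- **Key:** fully down at 28.1 mm with 18 N on the tool. The last picture shows it up again.
- **Rest of the bench:** in the last picture the disc lies flat under the sensor head, and jig B and the bystanders look unmoved. The arm is clear at 158 mm height.

No check failed. The only disagreement was that constant 1 px offset between the scene camera and my estimate of the jig's position. I took no final top-camera picture, and the system gave no verdict.

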